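# Turn the spindle's flat to the driver and hold the sprung collar on it

## Robot

A 6-joint arm with a two-finger parallel gripper is mounted at the origin on a cart in front of the work surface, level with it; the furniture and walls round the work are solid. World frame = base frame: x ahead of the robot, y to its left, z up, the work surface at z = 0. Lengths are in mm, angles in degrees, forces in N, time in s.
With the tool pointing down it reaches from about 350 to 975 mm from the base axis. Payload 17.4 kg.
Tool frame: the origin (TCP) lies midway between the tips of the shut fingers; the grasp point (between the pads) lies manip.grasp_offset behind it (manip.grasp_offset is the distance from the TCP to the grasp point, in mm); z points along the fingers, y is the direction in which the jaws open and shut (so a half turn about z gives the same grasp; the last joint's range is limited). The gripper opens to 85 mm and grips with 20 to 120 N. Pads are 22 mm wide; open, the fingers measure 114 mm over their backs; the gripper's body (76 mm by 85 mm) begins 54 mm behind the grasp point. The pads swing forward as they close: fully open they stand 13 mm farther back than shut.
Start: joints at [66.99, 6.646, 82.598, -0, 90.757, -2.166], TCP at [240.192, 630.825, 231.303] pointing down, gripper open.
Joint ranges: [-162.19, 162.19], [-47.58, 125.68], [4.15, 143.07], [-65.23, 245.23], [0.69, 171.88], [-170.13, 170.13]. Speed limits (degrees/s): [108.29, 108.29, 127.2, 180, 180, 180].

## Interface

Orientations are given as [roll, pitch, yaw] about the fixed x, y, z axes, in that order (R = Rz(yaw) Ry(pitch) Rx(roll)).
In Python, from plant import manip, planner, eyes gives the robot as it stands. Calls block until the motion is done:
- manip.move_to(position, orientation): joint-space move of the TCP to a pose.
- manip.move_l(position, orientation=None, feed=150, f_stop=None): straight line of the TCP; orientation=None keeps the orientation; feed is the mean speed in mm/s. With f_stop (N) it stops when the force on the tool has changed by that much, and returns True; else False.
- manip.set_joints(angles): joint-space move.
- manip.move_gripper(opening, strength=None): finger opening in mm; strength is the grip in N (None keeps the last); returns when the fingers have stopped.
- manip.wait(seconds).
- planner.solve_ik(position, orientation): joint angles nearest the present ones, or None.
- manip.get_obs(): the state.
- eyes.capture(name): name is "scene" or "top" or "wrist"; returns the picture (400x640x3 uint8, red, green, blue); there is no depth.
- eyes.camera_model(name): a dict with "mtx" (3x3 intrinsics, pixels), "origin" and "orientation" of the camera in the world; the wrist camera has in their place "T_tool_cam" (4x4, takes a point from camera to tool coordinates, whose origin is the TCP and whose axes are the flange's). Camera axes: x right, y down, z forward; pixel columns grow to the right and rows downward; lengths in mm; the calibration is good to about 2 mm. A picture is of the moment at which its call begins: read the wrist's pose just before it. camera_model takes no time and is no camera call.
A pose or a line that the arm cannot do raises manip.IKError and nothing moves.
- manip.finish_job(): hands the job in, once; it reports no verdict.
The state is a dict: "time_s": time; "joint_pos": joint angles; "joint_velocities": joint speeds; "effort": joint torques, N m; "position": TCP position; "ee_rot": TCP orientation; "ft_force": force on the tool from outside, world axes, zero at the start; "torque": the same for the moment, N m; "gripper_width": finger opening in mm.
Only numpy, scipy, OpenCV 4.12 (cv2) and the standard library are available. Lean on these libraries where they do the work, as an engineer would, in place of code of your own. Each camera call takes 0.05 s, during which the arm holds its last target.

## Task

Pinch the end of the upright spindle on the fixture between the fingers, feel for the milled flat on its side until they lie squarely across it, and turn the spindle by that grip until the flat faces the T-handled hex driver. Then pick up the shaft collar (the dark ring with the set screw sticking out of its side, not the ball bearing), slide it over the spindle with the set screw in line with the flat and the driver, press it down until the sprung cup underneath is fully down, and finish while still gripping it and holding it down there, so that a colleague can tighten the screw. Leave the other parts on the trolley alone.

Things in the scene. Friction and masses are not known exactly. Their poses are not given: they have to be found in the camera images.
- fixture: Fixed assembly fixture: aluminium base plate 138 x 92 x 12 mm (x -88 to +50 mm), round grey bearing (72 mm across, shoulder 30 mm high) with an upright spindle in its middle. Origin on the spindle's axis at the trolley top, z up. On its -x side stands a guide block (16 x 24 mm, 74 mm high, 66 mm from the axis) with a fixed hex driver. Nothing else stands on it.
- driver_tip (a point): Tip of the level hex driver, 43 mm from the spindle's axis on the fixture's -x side, 63 mm above the trolley top. The driver points along the fixture's +x at the axis; its T-bar, 66 mm long, lies 100 mm from the axis.
- spindle: Upright 20 mm steel shaft with a flat milled along its -x side: 17 mm from flat to round back. Turns about the fixture's z (0.03 N m of friction) and stays as left. Origin on the axis, 46 mm above the trolley; shaft end 58 mm above the origin, 3 mm chamfer. Axes parallel to the fixture's when the flat faces the driver; starts 0.5 to 1.4 rad counter-clockwise of that, seen from above.
- spindle_flat: The flat of the spindle, 14 mm wide, over all the visible shaft, facing the spindle's -x. Origin in the middle of its width, 7 mm from the spindle's axis, 12 mm below the shaft's end; its axes are the spindle's. Fingers that pinch squarely across the flat stop at 17 mm, elsewhere at up to 20 mm.
- spring_cup (a joint): Dark sprung cup, 31 mm in diameter, round the spindle under the collar's place: how far it is pressed down, m. 0 free (its top 62 mm above the trolley), 0.008 fully down on its stop (top at 54 mm). The spring pushes up with 4 N at 0 and 12 N fully down, so it lifts the collar if that is let go.
- collar: Loose dark steel shaft collar, 42 mm in diameter, 18 mm high, lying flat on the trolley; origin at the centre of its underside, z up; 0.1 to 0.18 kg. Bore 22 mm, chamfered. Two spanner flats 36 mm apart, at y = +18 and -18 mm, for gripping. A 7 mm set screw along its -x side at half height.
- screw_head (a point): Outer end of the collar's set screw, 28 mm from the collar's axis on its -x side, 9 mm above its underside. The screw's point stands proud inside the bore, 7.9 mm from the axis, so the collar goes over the shaft only with the point on the flat (collar's and spindle's x axes parallel within about 0.2 rad).
- bearing_1: Bystander: ball bearing, ring 47 mm across and 14 mm high with no screw, lying flat; origin at the centre of its underside. It and the collar may have changed places.
- nut_1: Bystander: hex nut, 24 x 27 x 13 mm, origin under its centre.
- bolt_2: Bystander: hex bolt lying down, 20 x 57 x 16 mm, origin under its centre.
- nylon_block_1: Bystander: white nylon block, 24 x 50 x 24 mm, origin under its centre.
- adj_spanner: Bystander: adjustable spanner lying flat, 49 x 196 x 11 mm, origin under its centre.
- drilled_plate_1: Bystander: drilled block with a stub, 34 x 82 x 57 mm, origin under its centre.
Things that resemble listed ones, but are neither listed nor needed, are in the scene too. Leave any yellow look-alike of the collar alone.

How it is judged (in metres and radians):
On the way, in this order (a step that is already met when the one before it is completed fails the run):
1. the fingers pinch the spindle across its flat, and the flat faces the hex driver (within 0.15 rad) (contact force between the fingers and spindle_flat above 2 N and angle between the x axis of spindle and the x axis of fixture, either way round below 0.15 rad and x of spindle_flat in the frame of fixture below 0 m), for 0.2 s.
2. the collar, held by the fingers, is on the spindle: its underside at least 12 mm below the shaft's end (contact force between the fingers and collar above 2 N and horizontal distance between collar and spindle below 0.003 m and z of collar in the frame of spindle below 0.046 m), for 0.1 s.
At the end, for the whole second after the job is handed in: Fingers still grip the collar's sides (over 2 N, grasp point within 20 mm of its axis, under 34 mm above its underside); collar level and still on the spindle (3 mm, 0.1 rad), cup pressed at least 6.5 mm; set screw points at the driver and lies on the flat (each within 0.2 rad) (contact force between the fingers and collar above 2 N and value of joint spring_cup above 0.0065 m and horizontal distance between the grasp point and collar below 0.02 m and z of the grasp point in the frame of collar below 0.034 m and horizontal distance between collar and spindle below 0.003 m and angle between collar's own z axis and vertical below 0.1 rad and z of collar in the frame of spindle between 0.004 and 0.0115 m and angle between the x axis of collar and the x axis of spindle, either way round below 0.2 rad and x of screw_head in the frame of spindle below 0 m and angle between the x axis of collar and the x axis of fixture, either way round below 0.2 rad and x of screw_head in the frame of fixture below 0 m and linear speed of collar below 0.02 m/s); the arm keeps its last pose, push and grip.
It fails at once if a bystander on the trolley is moved by more than 30 mm (distance of any of bearing_1, nut_1, bolt_2, nylon_block_1, adj_spanner, drilled_plate_1 from where it was at the start of the episode above 0.03 m).
It also fails if it takes over 64 s, if anything falls off the work surface, if the arm or the gripper's body presses on something with over 40 N, if the wrist force passes 120 N, or if a joint passes its speed limit or range.

## Working session

There is one attempt and no reset: what is moved stays moved. The work goes in short steps, each a Python script; the robot and the scene stay as the last script left them, time stands still between calls to the robot, and variables do not carry over. Pictures are saved under pics/ and viewed, and the job is handed in when it is done.

```bash
ls; mkdir -p pics; python3 - <<'E'
from plant import manip, planner, eyes
import cv2
for n in ("scene","top","wrist"):
    im=eyes.capture(n); cv2.imwrite(f"pics/{n}0.png",im[:,:,::-1])
    m=eyes.camera_model(n); print(n,m)
o=manip.get_obs(); print(o); print(manip.grasp_offset)
E
```

```text
pics
scene {'mtx': array([[371.50262591,   0.        , 318.88324784],
       [  0.        , 371.50262591, 195.50468325],
       [  0.        ,   0.        ,   1.        ]]), 'origin': array([ -28.97270062, -440.94275494,  625.24566996]), 'orientation': array([-127.96852512,   -0.61984049,  -50.54521615])}
top {'mtx': array([[387.456924  ,   0.        , 321.71266097],
       [  0.        , 387.456924  , 199.47291967],
       [  0.        ,   0.        ,   1.        ]]), 'origin': array([ 377.31642518,  -29.37545513, 1117.14851813]), 'orientation': array([-172.54476081,    1.03771036,  -90.62848696])}
wrist {'mtx': array([[292.13439851,   0.        , 324.2740795 ],
       [  0.        , 292.13439851, 199.66625818],
       [  0.        ,   0.        ,   1.        ]]), 'T_tool_cam': array([[-3.69573242e-06, -9.57398098e-01, -2.88771331e-01,
         7.27677004e+01],
       [ 9.99999998e-01,  1.33813847e-05, -5.71630316e-05,
        -8.44925665e-01],
       [ 5.85919380e-05, -2.88771331e-01,  9.57398097e-01,
        -1.44485350e+02],
       [ 0.00000000e+00,  0.00000000e+00,  0.00000000e+00,
         1.00000000e+00]])}
{'time_s': 0.15, 'joint_pos': array([ 6.69910610e+01,  6.66780447e+00,  8.26262661e+01, -1.28668183e-03,
        9.07573133e+01, -2.16593012e+00]), 'joint_velocities': array([-0.02814094, -0.08055544, -0.19959235, -0.02133158, -0.01989248,
       -0.00761428]), 'effort': array([ 5.29848639e-04, -7.32510495e+01, -6.32846689e+01, -3.97756571e-05,
        5.07406367e-03,  5.31793489e-05]), 'position': array([240.13002794, 630.68724506, 230.73930206]), 'ee_rot': array([-1.79948604e+02, -6.56319220e-04,  1.59156974e+02]), 'ft_force': array([-0.13515785, -0.56266146,  0.12530983]), 'torque': array([0.05257022, 0.04872493, 0.01008595]), 'gripper_width': 85.42329649982462}
18.700000000000003
```

View pics/scene0.png

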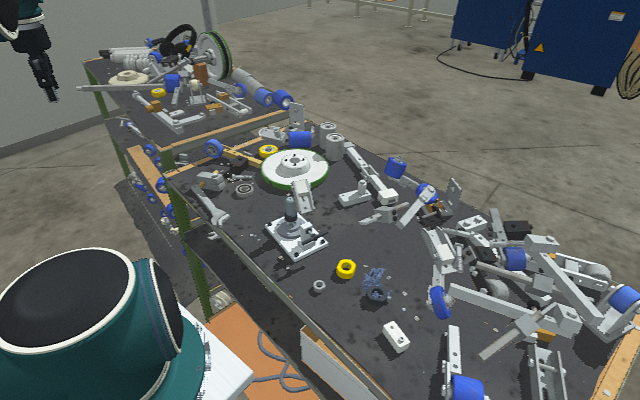

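View pics/top0.png

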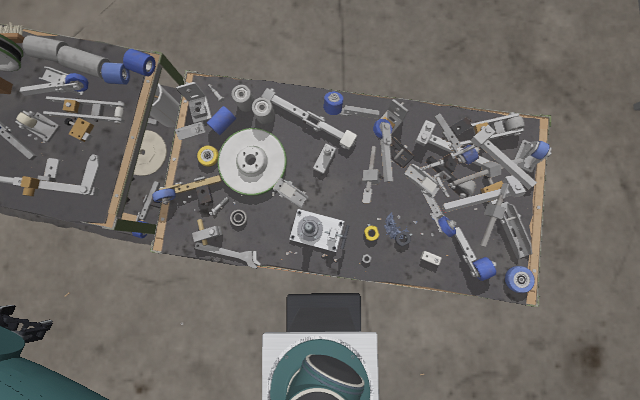

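View pics/wrist0.png

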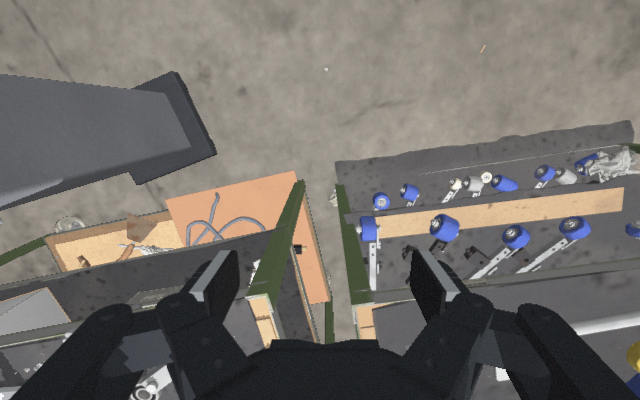

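Top view: fixture at (313,230), ring at (238,218), dark object at (401,240), yellow look-alike at (371,233). I'll enlarge these.

```bash
python3 - <<'E'
import cv2,numpy as np
t=cv2.imread("pics/top0.png"); s=cv2.imread("pics/scene0.png")
a=cv2.resize(t[195:275,280:440],(800,400),interpolation=cv2.INTER_CUBIC)
b=cv2.resize(t[190:270,195:275],(400,400),interpolation=cv2.INTER_CUBIC)
c=cv2.resize(s[180:280,220:340],(480,400),interpolation=cv2.INTER_CUBIC)
d=cv2.resize(s[250:310,330:400],(466,400),interpolation=cv2.INTER_CUBIC)
cv2.imwrite("pics/c1.png",a);
cv2.imwrite("pics/c2.png",np.hstack([b,c])[:, :800]);cv2.imwrite("pics/c3.png",d)
E
```

```text
(no output)
```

View pics/c1.png

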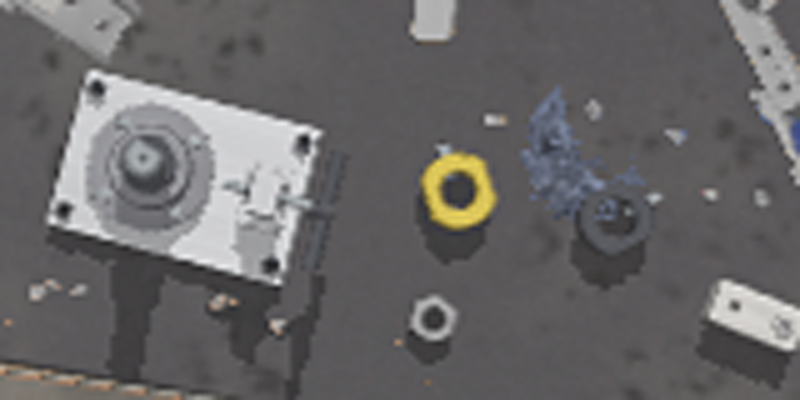

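View pics/c2.png

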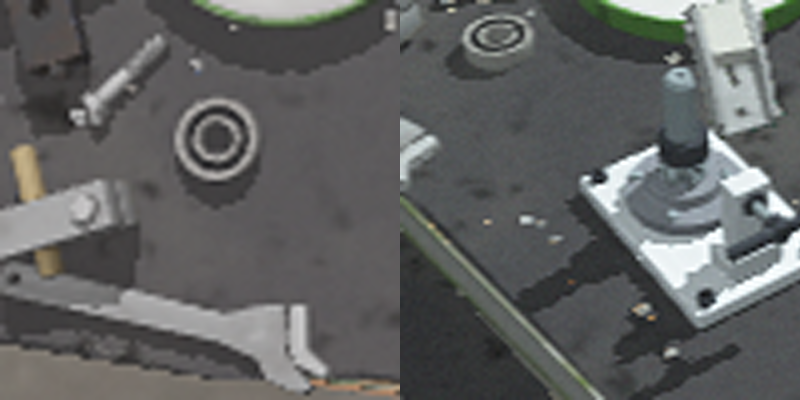

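View pics/c3.png

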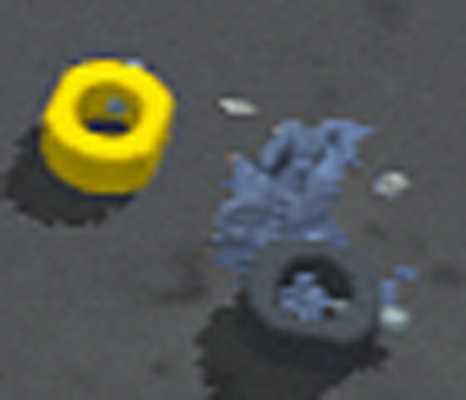

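```bash
cat > h.py <<'E'
import numpy as np, cv2
from scipy.spatial.transform import Rotation as R
from plant import manip, planner, eyes
def rays(cam,uv,obs=None):
    m=eyes.camera_model(cam)
    if cam=="wrist":
        T=np.eye(4);T[:3,:3]=R.from_euler('xyz',obs["ee_rot"],degrees=True).as_matrix();T[:3,3]=obs["position"]
        T=T@m["T_tool_cam"];Rm=T[:3,:3];o=T[:3,3]
    else:
        Rm=R.from_euler('xyz',m["orientation"],degrees=True).as_matrix();o=m["origin"]
    uv=np.atleast_2d(np.asarray(uv,float))
    d=np.c_[uv,np.ones(len(uv))]@np.linalg.inv(m["mtx"]).T@Rm.T
    return o,d
def onz(cam,uv,z,obs=None):
    o,d=rays(cam,uv,obs); return o+d*((z-o[2])/d[:,2])[:,None]
def proj(cam,P,obs=None):
    m=eyes.camera_model(cam)
    if cam=="wrist":
        T=np.eye(4);T[:3,:3]=R.from_euler('xyz',obs["ee_rot"],degrees=True).as_matrix();T[:3,3]=obs["position"]
        T=T@m["T_tool_cam"];Rm=T[:3,:3];o=T[:3,3]
    else:
        Rm=R.from_euler('xyz',m["orientation"],degrees=True).as_matrix();o=m["origin"]
    q=(np.atleast_2d(P)-o)@Rm@m["mtx"].T
    return q[:,:2]/q[:,2:]
E
python3 - <<'E'
from h import *
np.set_printoptions(precision=1,suppress=True)
c=np.array([(92,70),(322,130),(282,285),(50,222)])/5+[280,195]
P=onz("top",c,12);print(P)
for i in range(4): print(np.linalg.norm(P[i]-P[(i+1)%4]))
v=(P[0]-P[1]+P[3]-P[2]);yaw=np.arctan2(v[1],v[0]);print("yaw",np.degrees(yaw))
ctr=P.mean(0);ax=ctr+19*np.array([np.cos(yaw),np.sin(yaw),0]);print(ctr,"axis",ax)
print("spindle top",onz("top",np.array([143,158])/5+[280,195],104))
for n,u in(("collar",(614,218)),("nut",(433,318)),("yel",(460,190))): print(n,onz("top",np.array(u)/5+[280,195],18))
E
```

```text
[[495.5  56.3  12. ]
 [459.4 -75.   12. ]
 [372.  -50.8  12. ]
 [408.9  80.5  12. ]]
136.1749579954679
90.68354019029732
136.37146556199963
89.89434889175104
yaw 74.45416241969735
[433.9   2.7  12. ] axis [439.  21.  12.]
spindle top [[439.   22.6 104. ]]
collar [[ 407.3 -238.    18. ]]
nut [[ 352.8 -134.9   18. ]]
yel [[ 424. -152.   18.]]
```

```bash
python3 - <<'E'
from h import *
np.set_printoptions(precision=2,suppress=True)
manip.move_to([439,21.5,210],[180,0,30])
o=manip.get_obs(); im=eyes.capture("wrist"); cv2.imwrite("pics/w1.png",im[:,:,::-1])
np.save("o1.npy",o,allow_pickle=True); print(o["time_s"],o["position"],o["ee_rot"],o["joint_pos"])
uv=proj("wrist",[[439,21.5,104]],o)[0];print(uv)
x,y=map(int,uv); cv2.imwrite("pics/w1c.png",cv2.resize(im[max(0,y-60):y+60,x-80:x+80,::-1],None,fx=5,fy=5,interpolation=cv2.INTER_CUBIC))
E
```

```text
2.4417 [439.17  22.   210.05] [-179.99   -0.     30.08] [ -0.46 -23.57 111.53   0.01  92.05  59.46]
[323.38 197.78]
```

View pics/w1.png

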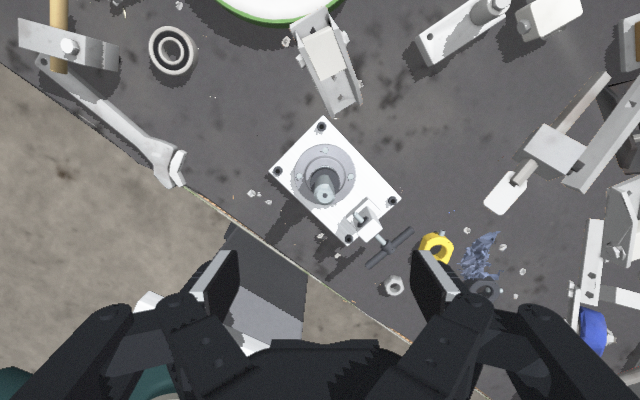

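View pics/w1c.png

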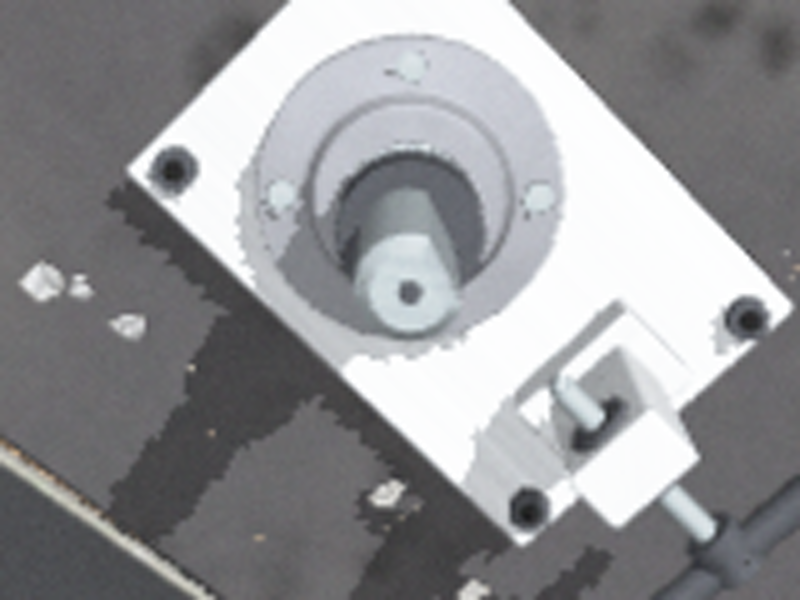

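```bash
python3 - <<'E'
from h import *
np.set_printoptions(precision=2,suppress=True)
o=np.load("o1.npy",allow_pickle=True).item()
f=lambda p:np.array(p)/5+[243,137]-0.4
print("top ctr",onz("wrist",f((409,291)),104,o))
print("flat edge",E:=onz("wrist",f([(415,237),(458,292)]),102.5,o))
v=E[1]-E[0];print("edge normal ang",np.degrees(np.arctan2(v[1],v[0]))+90, np.linalg.norm(v))
n=np.array([-v[1],v[0]])/np.linalg.norm(v); 
im=cv2.imread("pics/w1.png")
# corners: screws in plate: corners at z=12
c=f([(128,168),(522,545),(795,303)])
P=onz("wrist",c,12,o);print(P)
v=P[0]-P[1];print("yaw",np.degrees(np.arctan2(v[1],v[0])),np.linalg.norm(v)); w=P[2]-P[1];print(np.degrees(np.arctan2(w[1],w[0]))+90,np.linalg.norm(w))
yaw=np.radians(74.6);x=np.array([np.cos(yaw),np.sin(yaw),0]);y=np.array([-x[1],x[0],0])
for p,l in zip(P,((50,46),(-88,46),(-88,-46))): print("axis est",p-l[0]*x-l[1]*y)
# T rod tip and driver line at z=63
D=onz("wrist",f([(570,390),(735,550)]),63,o);v=D[0]-D[1];print("driver dir",np.degrees(np.arctan2(v[1],v[0])),D)
x0,y0=400,190;cv2.imwrite("pics/w1k.png",cv2.resize(im[y0:y0+120,x0:x0+140],None,fx=5,fy=5,interpolation=cv2.INTER_CUBIC))
E
```

```text
top ctr [[441.85  22.1  104.  ]]
flat edge [[450.63  25.96 102.5 ]
 [445.73  14.19 102.5 ]]
edge normal ang -22.616410126373566 12.74690710822996
[[412.14  82.03  12.  ]
 [375.16 -50.16  12.  ]
 [463.95 -74.13  12.  ]]
yaw 74.37156580091303 137.2681855014577
74.89143307805864 91.96785256021637
axis est [443.21  21.61  12.  ]
axis est [442.88  22.47  12.  ]
axis est [442.97  22.93  12.  ]
driver dir 75.19449727970112 [[430.05 -24.15  63.  ]
 [416.58 -75.09  63.  ]]
```

View pics/w1k.png

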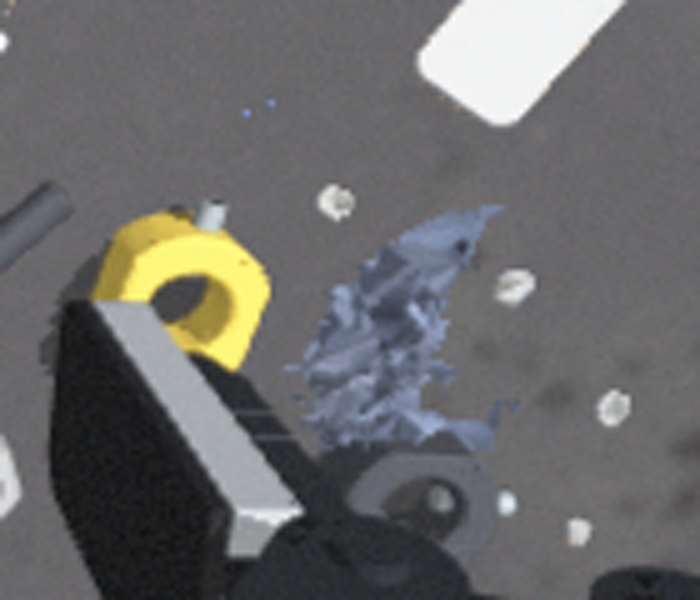

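```bash
python3 - <<'E'
from h import *
np.set_printoptions(precision=2,suppress=True)
A=np.array([441.6,22.2]); na=np.radians(-25); n=np.array([np.cos(na),np.sin(na)])
p=A-1.5*n
manip.move_gripper(50,20)
manip.move_to([p[0],p[1],130],[180,0,65])
print(manip.move_l([p[0],p[1],75],feed=80,f_stop=15))
o=manip.get_obs();print(o["time_s"],o["position"],o["ft_force"],o["gripper_width"])
im=eyes.capture("wrist");cv2.imwrite("pics/w2.png",im[:,:,::-1])
manip.move_gripper(0,20)
o=manip.get_obs();print(o["time_s"],o["position"],o["ee_rot"],o["ft_force"],o["torque"],o["gripper_width"],o["joint_pos"])
im=eyes.capture("wrist");cv2.imwrite("pics/w2b.png",im[:,:,::-1])
E
```

```text
False
4.4 [440.46  22.85  75.36] [ 0.28 -0.02  0.45] 49.73348927096533
4.8333 [440.32  22.87  75.4 ] [179.98  -0.01  65.  ] [-3.65  0.42  5.4 ] [0.12 0.51 0.02] 17.439430478065443 [ -0.34 -19.09 120.93   0.    78.14  24.66]
```

View pics/w2b.png

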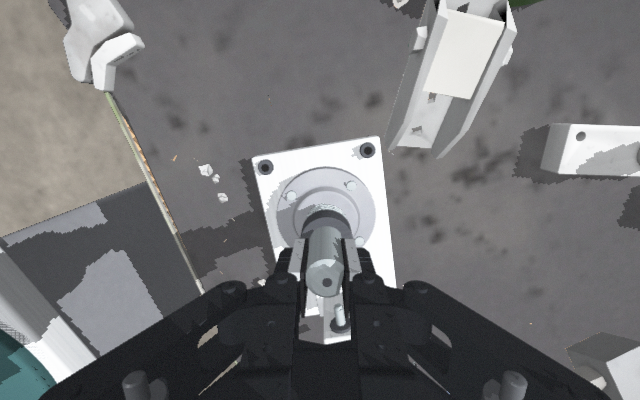

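```bash
python3 - <<'E'
from h import *
np.set_printoptions(precision=2,suppress=True)
A=np.array([441.6,22.2])
def go(yaw):
    na=np.radians(yaw-90); p=A-1.5*np.array([np.cos(na),np.sin(na)])
    manip.move_l([p[0],p[1],75],[180,0,yaw],feed=60)
    manip.wait(0.1)
    o=manip.get_obs();print(yaw,round(o["time_s"],2),o["position"],o["ee_rot"][2],o["ft_force"],o["torque"],o["gripper_width"])
# feel: open a little, re-pinch at offsets
for y in (73,57):
    manip.move_gripper(26,20); go(y); manip.move_gripper(0,20)
    o=manip.get_obs(); print("pinch",y,o["gripper_width"],o["ft_force"],o["torque"])
im=eyes.capture("wrist");cv2.imwrite("pics/w3.png",im[:,:,::-1])
E
```

```text
73 5.53 [440.17  22.62  74.94] 72.81342502170779 [0.07 0.41 0.39] [-0.04  0.06 -0.04] 26.151391030541756
pinch 73 17.469081954386215 [ 6.49 -1.4  -1.53] [-0.19 -0.84  0.  ]
57 6.54 [440.3   23.01  74.97] 57.16490994257347 [ 0.98 -1.77  0.46] [-0.03  0.06  0.02] 26.245637755080125
pinch 57 16.190919924253105 [-5.46  2.32  3.23] [ 0.34  0.76 -0.06]
```

View pics/w3.png

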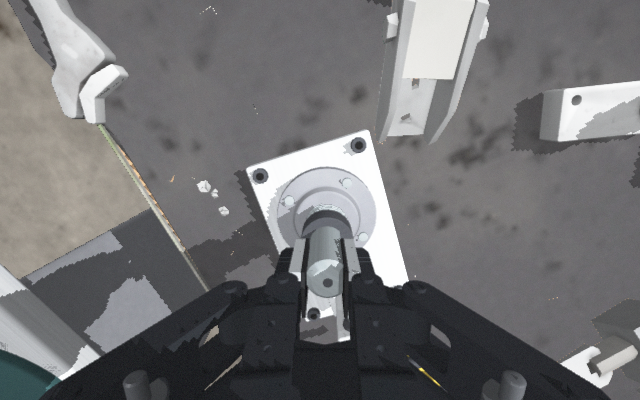

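```bash
python3 - <<'E'
from h import *
np.set_printoptions(precision=2,suppress=True)
for i in range(4):
    manip.wait(0.08);o=manip.get_obs();print(o["gripper_width"],o["ft_force"],o["torque"],o["position"])
im=cv2.imread("pics/w3.png");cv2.imwrite("pics/w3c.png",cv2.resize(im[200:320,260:400],None,fx=5,fy=5,interpolation=cv2.INTER_CUBIC))
E
```

```text
16.45535520400487 [-4.79  2.55  4.6 ] [ 0.33  0.81 -0.02] [440.    23.25  75.06]
16.528560430655446 [-4.62  2.95  4.17] [0.35 0.76 0.05] [439.99  23.24  75.06]
16.171889658981737 [-4.57  2.    3.07] [0.36 0.74 0.02] [439.98  23.23  75.06]
16.352902260407365 [-5.29  2.18  2.96] [0.39 0.75 0.04] [439.98  23.23  75.06]
```

View pics/w3c.png

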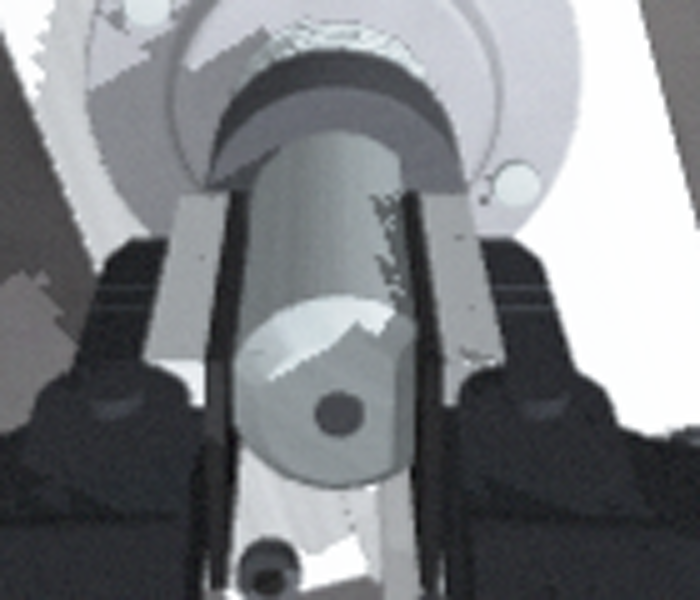

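```bash
python3 - <<'E'
from h import *
np.set_printoptions(precision=2,suppress=True)
A=np.array([441.6,22.2])
manip.move_gripper(0,35)
for yaw in (33,8,-15.4):
    na=np.radians(yaw-90); p=A-1.5*np.array([np.cos(na),np.sin(na)])
    manip.move_l([p[0],p[1],75],[180,0,yaw],feed=40)
    o=manip.get_obs();print(yaw,round(o["time_s"],2),o["position"],o["ee_rot"][2],o["ft_force"],o["torque"],o["gripper_width"])
manip.wait(0.4)
o=manip.get_obs();print(yaw,round(o["time_s"],2),o["position"],o["ee_rot"],o["ft_force"],o["torque"],o["gripper_width"])
im=eyes.capture("wrist");cv2.imwrite("pics/w4.png",im[:,:,::-1])
cv2.imwrite("pics/w4c.png",cv2.resize(im[180:340,220:420,::-1],None,fx=4,fy=3.7,interpolation=cv2.INTER_CUBIC))
E
```

```text
33 7.94 [440.19  23.87  75.1 ] 33.07700597423843 [-9.43  3.33  5.43] [ 0.67  1.4  -0.01] 16.009314498813954
8 8.53 [440.65  24.4   75.11] 8.086641087811852 [-10.46   7.54   7.34] [ 1.18  1.61 -0.05] 16.27101584480965
-15.4 9.08 [441.22  24.7   75.11] -15.313603894311825 [-11.33  10.87   7.83] [ 1.69  1.69 -0.03] 15.99280000486365
-15.4 9.48 [441.21  24.7   75.09] [-179.9     0.15  -15.3 ] [-10.63  10.34   7.1 ] [ 1.82  1.69 -0.02] 16.42784232778628
```

View pics/w4c.png

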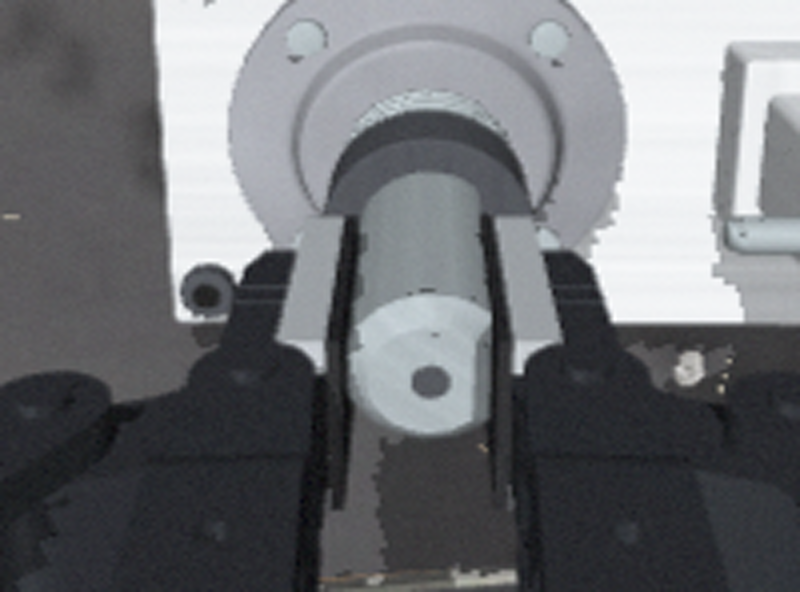

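View pics/w4.png

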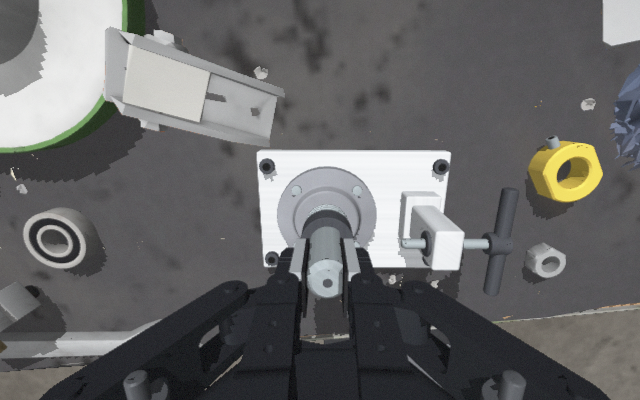

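```bash
python3 - <<'E'
from h import *
np.set_printoptions(precision=2,suppress=True)
o=manip.get_obs();print(onz("wrist",[[220+431/4-.4,180+381/3.7-.4]],104,o))
manip.move_gripper(45,35)
o=manip.get_obs();print(o["ft_force"],o["position"])
manip.move_l([442,23.6,150],feed=200)
im=eyes.capture("wrist");o=manip.get_obs();cv2.imwrite("pics/w5c.png",cv2.resize(im[150:310,220:420,::-1],None,fx=4,fy=3.7,interpolation=cv2.INTER_CUBIC)); print(o["position"],o["ee_rot"])
np.save("o5.npy",o,allow_pickle=True)
manip.move_gripper(75)
manip.move_to([405,-236,200],[180,0,-15.4])
o=manip.get_obs();im=eyes.capture("wrist");cv2.imwrite("pics/w6.png",im[:,:,::-1]);np.save("o6.npy",o,allow_pickle=True)
print(o["time_s"],o["position"],o["joint_pos"])
x,y=proj("wrist",[[407,-238,18]],o)[0].astype(int);print(x,y)
cv2.imwrite("pics/w6c.png",cv2.resize(im[y-60:y+60,x-80:x+80,::-1],None,fx=5,fy=5,interpolation=cv2.INTER_CUBIC))
E
```

```text
[[440.91  22.34 104.  ]]
[-0.02 -0.11 -0.5 ] [442.02  23.58  74.97]
[441.73  23.57 149.28] [179.99   0.04 -15.4 ]
11.9417 [ 405.22 -235.29  199.71] [-33.27 -19.34 109.39   0.02  89.97  72.11]
325 177
```

View pics/w5c.png

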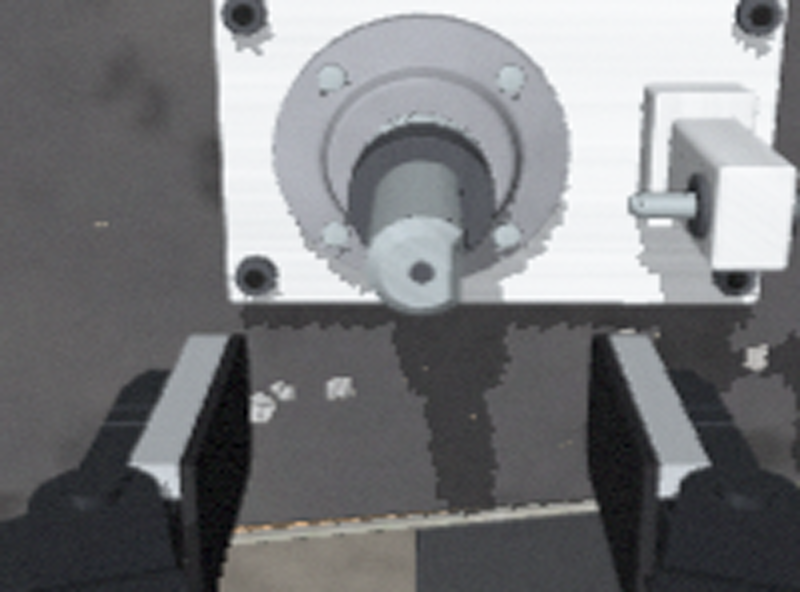

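View pics/w6.png

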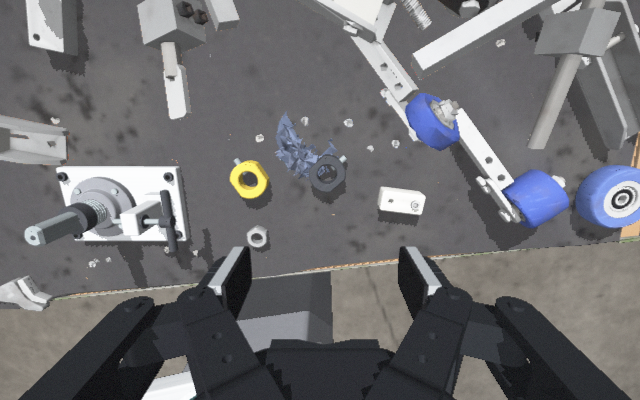

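View pics/w6c.png

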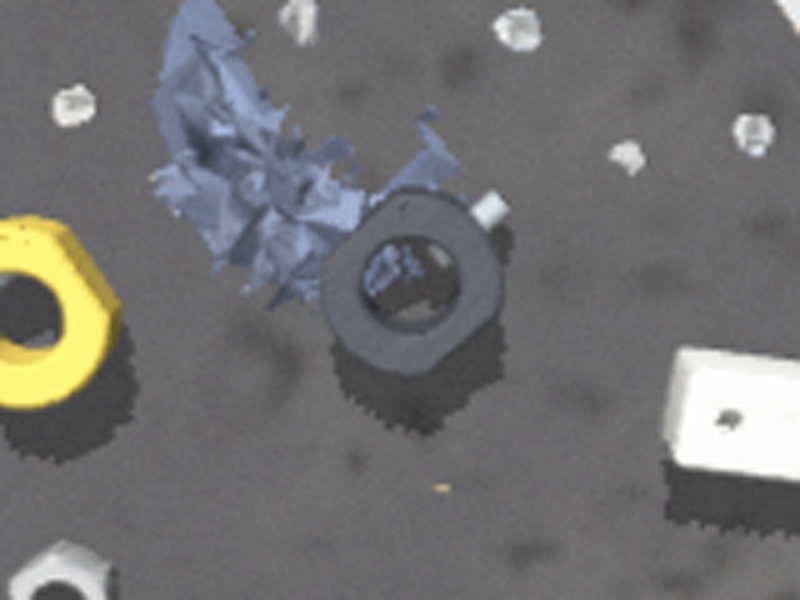

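```bash
python3 - <<'E'
from h import *
np.set_printoptions(precision=2,suppress=True)
o=np.load("o6.npy",allow_pickle=True).item()
x0,y0=325-80,177-60
f=lambda p:np.array(p)/5+[x0,y0]-.4
C=onz("wrist",f((411,282)),18,o)[0]
S=onz("wrist",f((495,208)),10,o)[0]
E=onz("wrist",f([(502,277),(435,372)]),18,o) # lower right flat edge
d=S-C;print("C",C,"screw",S,np.hypot(*d[:2]),np.degrees(np.arctan2(d[1],d[0])))
v=E[0]-E[1];print("flat edge dir",np.degrees(np.arctan2(v[1],v[0])),np.linalg.norm(v),E)
# other: mask centre of the ring
print(onz("top",[(402.4,238.6)],18))
for p,q in (((372,196),(325,262)),): 
    E=onz("wrist",f([p,q]),18,o);v=E[0]-E[1];print(np.degrees(np.arctan2(v[1],v[0])),np.linalg.norm(v))
o=np.load("o5.npy",allow_pickle=True).item()
print("spindle",onz("wrist",[[220+422/4-.4,150+272/3.7-.4]],104,o))
E
```

```text
C [ 411.44 -240.88   18.  ] screw [ 421.37 -263.6    10.  ] 24.796291008187772 -66.39561282896055
flat edge dir -49.362930753824955 26.895412402132248 [[ 407.08 -261.08   18.  ]
 [ 389.56 -240.67   18.  ]]
[[ 407.33 -236.87   18.  ]]
-51.05681062830985 18.355413729541986
spindle [[441.29  22.12 104.  ]]
```

```bash
python3 - <<'E'
from h import *
np.set_printoptions(precision=2,suppress=True)
manip.move_gripper(70)
manip.move_to([410,-240,75],[180,0,118])
manip.wait(0.3)
o=manip.get_obs();im=eyes.capture("wrist");cv2.imwrite("pics/w7.png",im[:,:,::-1]);np.save("o7.npy",o,allow_pickle=True)
print(o["time_s"],o["position"],o["ee_rot"],o["joint_pos"])
x,y=proj("wrist",[[410,-240,18]],o)[0].astype(int);print(x,y)
cv2.imwrite("pics/w7c.png",cv2.resize(im[y-50:y+50,x-65:x+65,::-1],None,fx=6,fy=6,interpolation=cv2.INTER_CUBIC))
E
```

```text
14.5167 [ 410.04 -240.04   75.11] [179.99   0.01 117.99] [-33.42 -14.07 117.05   0.    77.   -61.41]
324 214
```

View pics/w7c.png

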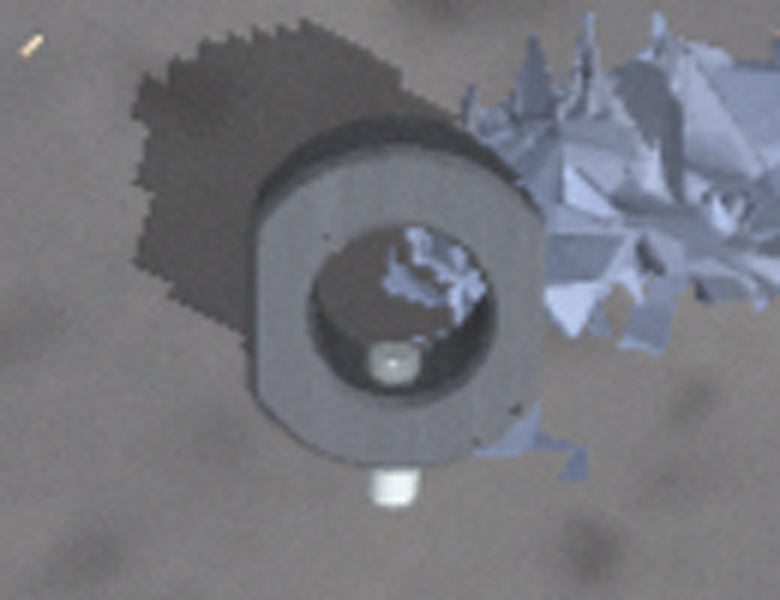

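View pics/w7.png

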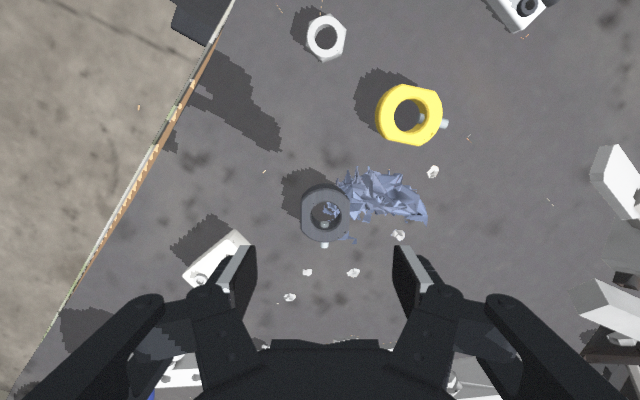

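```bash
python3 - <<'E'
from h import *
np.set_printoptions(precision=2,suppress=True)
o=np.load("o7.npy",allow_pickle=True).item()
f=lambda p:np.array(p)/6+[259,164]-.4
C=onz("wrist",f((402,315)),18,o)[0]
S=onz("wrist",f([(395,500)]),9,o)[0];d=S-C
print(C,S,np.hypot(*d[:2]),np.degrees(np.arctan2(d[1],d[0])))
print(o["ee_rot"])
L=onz("wrist",f([(257,300),(543,300)]),18,o);print(np.linalg.norm(L[0]-L[1]),L.mean(0))
E
```

```text
[ 411.26 -240.52   18.  ] [ 424.23 -266.71    9.  ] 29.225375071250674 -63.66728114976325
[179.99   0.01 117.99]
34.85835246452037 [ 410.14 -238.92   18.  ]
```

```bash
python3 - <<'E'
from h import *
np.set_printoptions(precision=2,suppress=True)
manip.move_gripper(60)
manip.move_to([411,-240.3,30],[180,0,117.5])
print(manip.move_l([411,-240.3,1],feed=60,f_stop=12))
o=manip.get_obs();print(o["time_s"],o["position"],o["ft_force"],o["gripper_width"])
manip.move_gripper(0,80); manip.wait(0.2)
o=manip.get_obs();print(o["time_s"],o["position"],o["ee_rot"],o["ft_force"],o["torque"],o["gripper_width"])
im=eyes.capture("wrist");cv2.imwrite("pics/w8.png",im[:,:,::-1]);np.save("o8.npy",o,allow_pickle=True)
E
```

```text
False
15.7667 [ 411.01 -240.31    1.  ] [ 0.66  0.1  -0.3 ] 59.815921512252054
16.325 [ 411.4  -240.56    1.8 ] [179.97   0.06 117.5 ] [-0.65 -0.65  5.85] [ 0.14  0.21 -0.08] 34.14053339256428
```

View pics/w8.png

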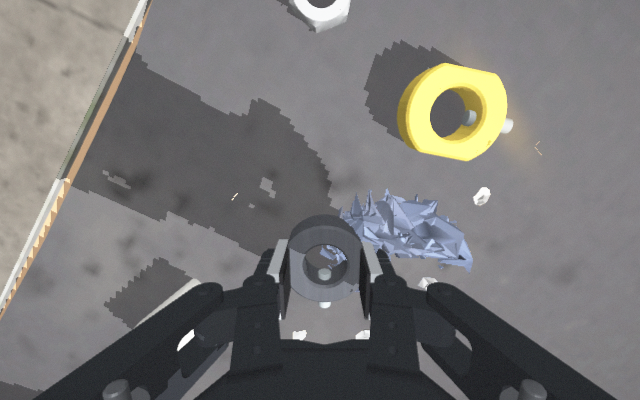

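```bash
python3 - <<'E'
from h import *
np.set_printoptions(precision=2,suppress=True)
o=manip.get_obs()
manip.move_l([411,-240.3,60],feed=150)
manip.wait(.3)
o=manip.get_obs();im=eyes.capture("wrist");np.save("o9.npy",o,allow_pickle=True);print(o["position"],o["gripper_width"],o["ft_force"])
cv2.imwrite("pics/w9c.png",cv2.resize(im[200:320,244:404,::-1],None,fx=5,fy=5,interpolation=cv2.INTER_CUBIC))
E
```

```text
[ 410.73 -240.13   59.24] 34.02599571951429 [ 0.72  0.12 -0.86]
```

View pics/w9c.png

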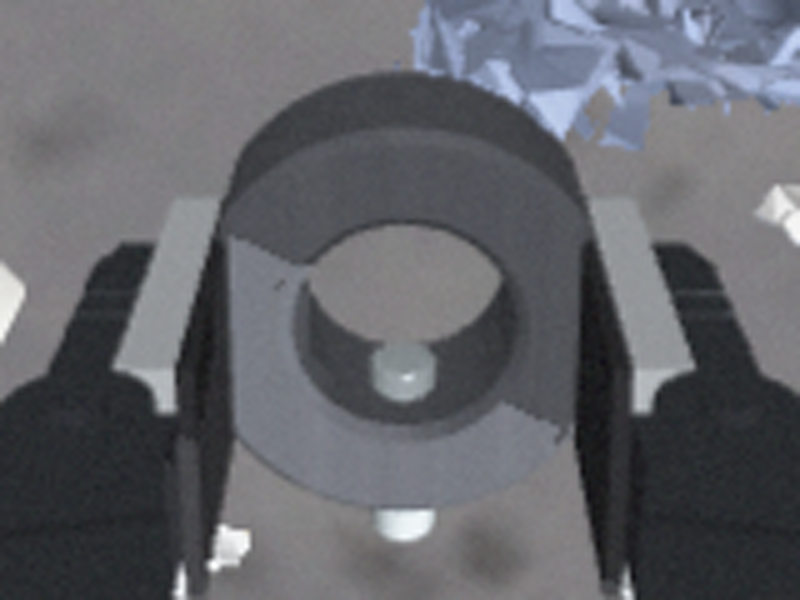

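```bash
python3 - <<'E'
from h import *
np.set_printoptions(precision=2,suppress=True)
im=cv2.imread("pics/w2b.png");cv2.imwrite("pics/w2bc.png",cv2.resize(im[240:310,280:370],None,fx=8,fy=8,interpolation=cv2.INTER_CUBIC))
o=np.load("o9.npy",allow_pickle=True).item()
C=onz("wrist",[[244+405.5/5-.4,200+330/5-.4]],o["position"][2]-1.8+18,o)[0]
M=R.from_euler('xyz',o["ee_rot"],degrees=True).as_matrix()
print("collar in tool",M.T@(C-o["position"]))
ob=dict(position=np.array([440.32,22.87,75.4]),ee_rot=np.array([179.98,0,65.]))
for v in (282,283,284):print(onz("wrist",[[325,v]],104,ob))
ob=dict(position=np.array([439.98,23.23,75.06]),ee_rot=np.array([179.98,0,57.16]))
print(onz("wrist",[[260+340/5-.4,200+413/5-.4]],104,ob))
E
```

```text
collar in tool [ -0.19   0.09 -16.2 ]
[[439.87  21.43 104.  ]]
[[439.65  20.96 104.  ]]
[[439.43  20.49 104.  ]]
[[440.38  21.32 104.  ]]
```

View pics/w2bc.png

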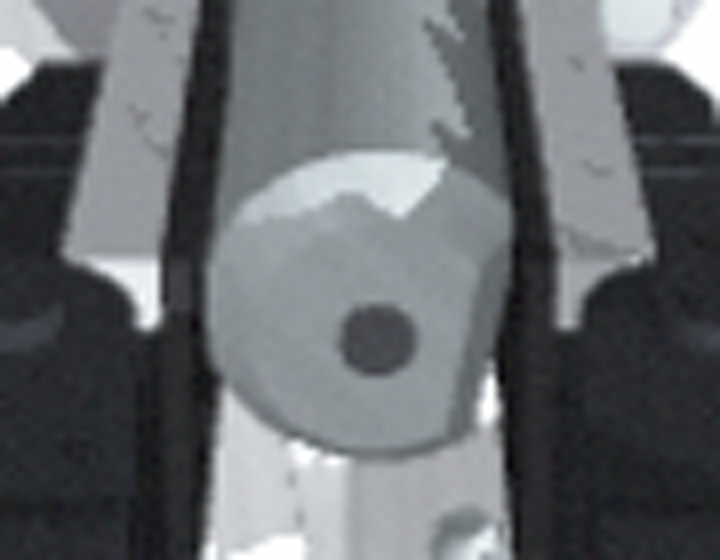

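```bash
python3 - <<'E'
from h import *
np.set_printoptions(precision=2,suppress=True)
manip.move_l([411,-240.3,130],feed=250)
manip.move_to([441.8,21.6,122],[180,0,74.6])
manip.wait(.3)
o=manip.get_obs();print(o["time_s"],o["position"],o["ee_rot"],o["gripper_width"],o["ft_force"],o["joint_pos"])
im=eyes.capture("wrist");cv2.imwrite("pics/w10.png",im[:,:,::-1])
cv2.imwrite("pics/w10c.png",cv2.resize(im[200:320,244:404,::-1],None,fx=5,fy=5,interpolation=cv2.INTER_CUBIC))
im=eyes.capture("scene");cv2.imwrite("pics/s10.png",cv2.resize(im[140:260,220:380,::-1],None,fx=5,fy=5,interpolation=cv2.INTER_CUBIC))
E
```

```text
19.2 [441.85  21.16 121.96] [-180.      0.     74.56] 33.88559891334859 [-0.28  0.54 -1.78] [ -0.56 -20.96 117.85  -0.    83.11  14.87]
```

View pics/w10c.png

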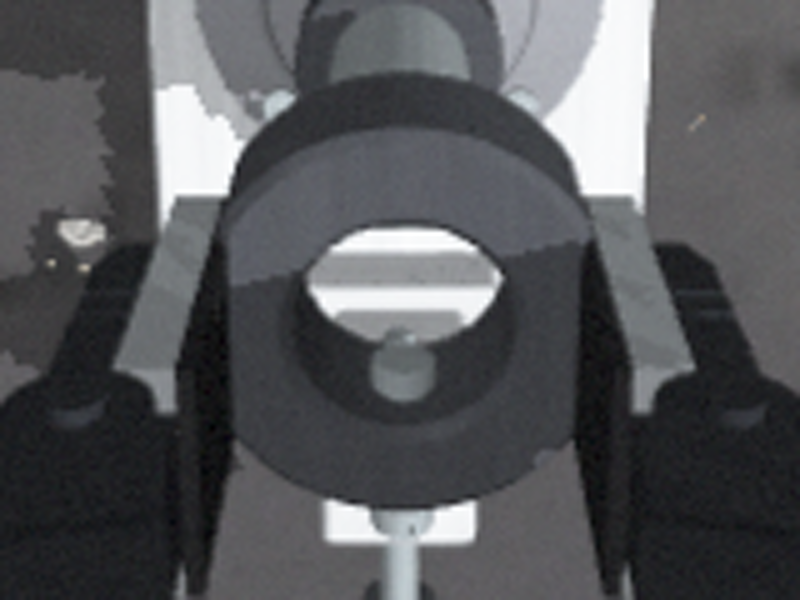

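View pics/s10.png

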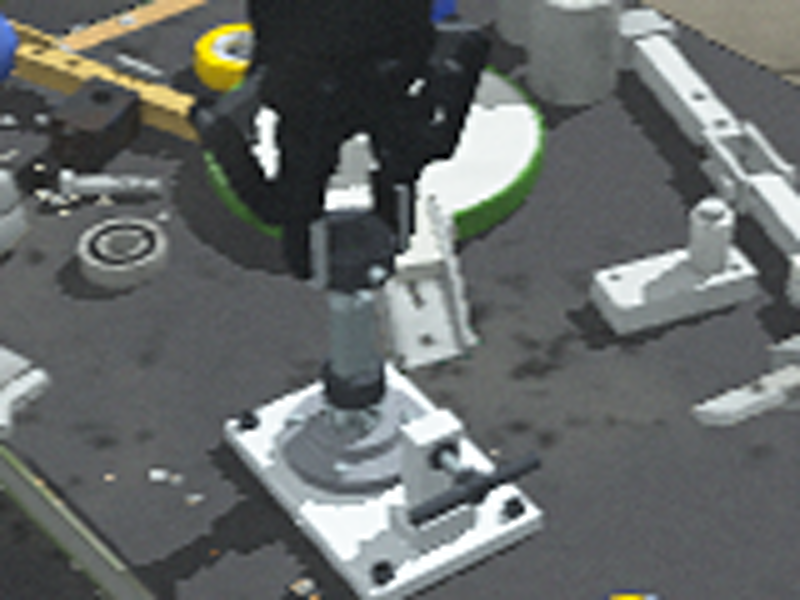

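Collar hovers in line over the spindle, with its screw lying over the driver (crop x≈402 for both). Now lowering.

```bash
python3 - <<'E'
from h import *
np.set_printoptions(precision=2,suppress=True)
P=[441.8,21.6]
for z in (104,96,85):
    hit=manip.move_l([*P,z],[180,0,74.6],feed=40,f_stop=10)
    o=manip.get_obs();print(z,hit,round(o["time_s"],2),o["position"],o["ee_rot"],o["gripper_width"],o["ft_force"],o["torque"])
    if hit: break
im=eyes.capture("wrist")
cv2.imwrite("pics/w11c.png",cv2.resize(im[200:320,244:404,::-1],None,fx=5,fy=5,interpolation=cv2.INTER_CUBIC))
E
```

```text
104 False 19.9 [441.79  21.6  103.94] [-179.99    0.     74.6 ] 34.38925545677759 [-0.37  0.25 -0.61] [ 0.05  0.03 -0.06]
96 False 20.25 [441.67  21.59  95.72] [-179.98    0.01   74.6 ] 33.84063361689368 [-0.13  0.23 -1.82] [-0.05  0.07 -0.01]
85 False 20.68 [441.65  21.59  84.72] [-179.97    0.01   74.6 ] 33.64845454103253 [ 0.49 -0.09 -1.47] [-0.09 -0.01  0.  ]
```

View pics/w11c.png

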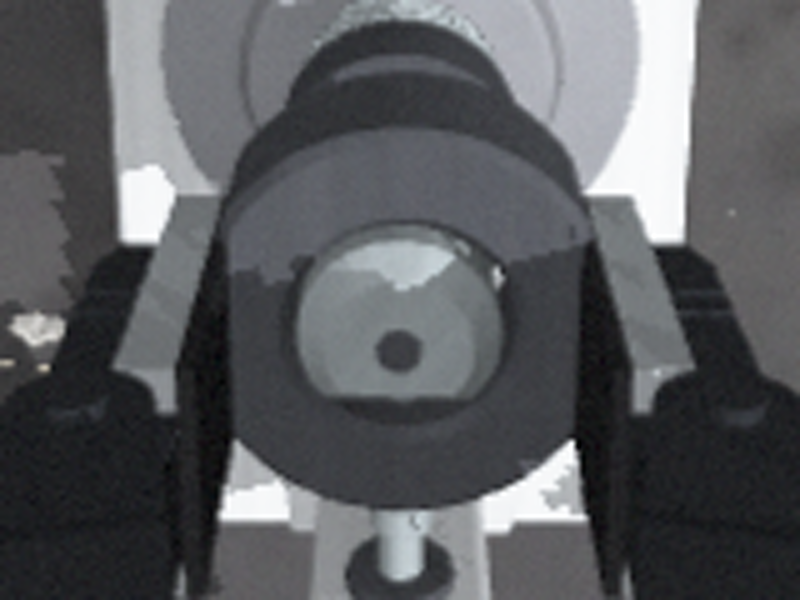

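```bash
python3 - <<'E'
from h import *
np.set_printoptions(precision=2,suppress=True)
P=[441.35,21.75]
def rep(t):
    o=manip.get_obs();print(t,round(o["time_s"],2),o["position"],o["ee_rot"],o["gripper_width"],o["ft_force"],o["torque"])
for z in (72,66,63,60,58,57,56,55,54.5,54,53.5):
    hit=manip.move_l([*P,z],[180,0,74.6],feed=30,f_stop=30)
    rep((z,hit))
    if hit: break
    if manip.get_obs()["ft_force"][2]>28: break
im=eyes.capture("wrist");cv2.imwrite("pics/w12.png",im[:,:,::-1])
im=eyes.capture("scene");cv2.imwrite("pics/s12.png",cv2.resize(im[140:260,220:380,::-1],None,fx=5,fy=5,interpolation=cv2.INTER_CUBIC))
manip.wait(.3);rep("end")
E
```

```text
(72, False) 21.31 [441.31  21.76  71.95] [-179.99    0.     74.6 ] 33.860424468758055 [ 0.55 -0.42 -0.57] [0.   0.01 0.01]
(66, False) 21.66 [441.23  21.75  65.79] [-179.98    0.01   74.6 ] 34.08511243521864 [ 0.23 -0.31 -1.02] [ 0.03 -0.01  0.01]
(63, False) 21.91 [441.62  21.76  63.3 ] [179.96  -0.01  74.6 ] 34.047045285826535 [0.88 0.14 2.3 ] [ 0.02 -0.07 -0.01]
(60, False) 22.16 [441.67  21.74  60.27] [179.95  -0.01  74.6 ] 33.85628305102991 [ 0.71 -1.    5.74] [ 0.   -0.12 -0.03]
(58, False) 22.41 [441.7   21.75  58.44] [179.95  -0.01  74.6 ] 33.83148369729364 [-0.4   0.58  6.96] [ 0.03  0.13 -0.03]
(57, False) 22.66 [441.72  21.76  57.55] [179.95  -0.02  74.6 ] 33.933552909770185 [-1.33 -0.65  9.39] [ 0.02  0.16 -0.05]
(56, False) 22.91 [441.69  21.75  56.6 ] [179.95  -0.01  74.6 ] 34.23089172345185 [-0.81  0.04  8.81] [ 0.03  0.29 -0.02]
(55, False) 23.16 [441.71  21.76  55.73] [179.95  -0.01  74.6 ] 33.953703968102715 [-2.55  0.55 11.3 ] [ 0.04  0.36 -0.02]
(54.5, False) 23.41 [441.78  21.76  55.68] [179.95  -0.02  74.6 ] 33.941812568892004 [-5.33 -0.4  16.39] [0.04 0.96 0.06]
(54, False) 23.66 [441.83  21.78  55.62] [179.94  -0.02  74.6 ] 34.15406480390058 [-8.34 -0.16 22.24] [-0.02  1.48  0.04]
(53.5, False) 23.91 [441.89  21.77  55.56] [179.93  -0.02  74.6 ] 33.79578815842881 [-12.15   0.16  29.3 ] [0.07 2.08 0.05]
end 24.31 [441.89  21.77  55.54] [179.93  -0.02  74.6 ] 34.21113848910736 [-11.69   0.01  28.63] [0.09 2.04 0.02]
```

View pics/w12.png

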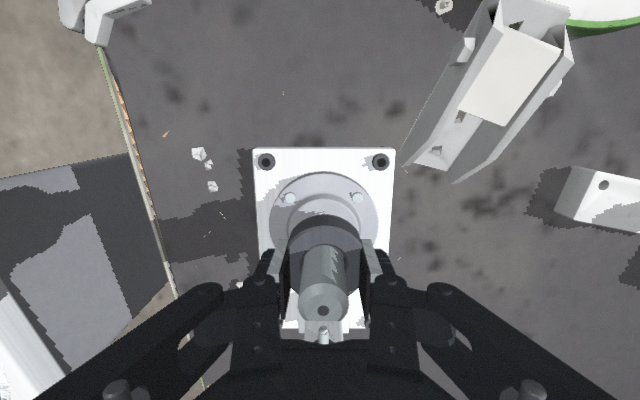

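View pics/s12.png

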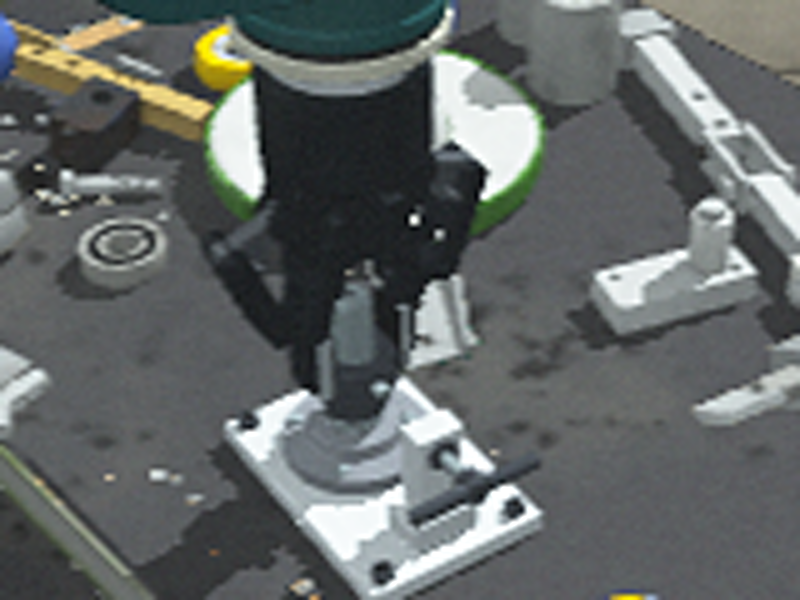

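The force followed the spring from 4 to 12 N, then rose sharply against the stop at TCP z ≈ 55.7, as it should. The screw points at the driver at scene crop (380,385). Handing in.

```bash
python3 - <<'E'
from h import *
manip.finish_job()
o=manip.get_obs();print(o["time_s"],o["position"],o["ft_force"],o["gripper_width"])
E
```

```text
the job is handed in; nothing more can be done
the job is handed in; nothing more can be done
```

I completed the job and handed it in at about 24.3 s on the robot's clock. The gripper still holds the collar and presses it down; no verdict was reported.

- **Spindle:** I pinched the shaft end and re-pinched it at two other angles to find the flat. I then turned the shaft about 80° clockwise until the flat faced the hex driver. The camera showed the flat lying on the pad.
- **Collar:** I picked up the dark ring with the set screw and left the ball bearing and the yellow look-alike alone. I gripped it on its spanner flats and slid it over the spindle without resistance, with the screw in line with the flat and the driver.
- **Cup:** I pressed until the force followed the spring from about 4 to 12 N over about 8 mm. It then rose steeply against the stop, at a tool height of 55.6 mm against the 55.8 mm I expected. I left about 29 N of push on the collar.

**Readings that disagreed:**
- **Pinch width:** it read 16.0–17.5 mm instead of a steady 17. The first pinch read 17.4 mm but was still slightly off square.
- **Camera positions:** the overhead camera placed the parts 2–6 mm from where the wrist camera did. I used the wrist view together with the pinch positions.
- **Sideways force:** about 12 N remained on the tool at the end.

I did not touch any of the bystander parts, but I did not measure their positions again at the end.

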